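# Draw the sole plate out of the marking press

### The arm

A 7-joint arm with a two-finger parallel gripper is mounted at the origin on the work surface. World frame = base frame: x ahead of the robot, y to its left, z up, the work surface at z = 0. Lengths are in m, angles in rad, forces in N, time in s.
With the tool pointing down it reaches from about 0.425 to 0.925 m from the base axis. Payload 6.8 kg.
Tool frame: the origin (TCP) lies midway between the tips of the shut fingers; the grasp point (between the pads) lies 19 mm behind it (r.grip_point_offset is the distance from the TCP to the grasp point, in m); z points along the fingers, y is the direction in which the jaws open and shut (so a half turn about z gives the same grasp; the last joint's range is limited). The gripper opens to 85 mm and grips with 20 to 120 N. Pads are 22 mm wide; open, the fingers measure 114 mm over their backs; the gripper's body (76 mm by 85 mm) begins 54 mm behind the grasp point. The pads swing forward as they close: fully open they stand 13 mm farther back than shut.
Start: joints at [1.132, 0.477, 0.022, 1.555, -0.011, 1.109, -0.083], TCP at [0.219, -0.638, 0.208] pointing down, gripper open.
Joint ranges: [-2.96, 2.96], [-0.34, 2.1], [-1.41, 1.46], [0.24, 2.44], [-1.37, 4.51], [0.17, 1.92], [-2.96, 2.96]. Speed limits (rad/s): [2.39, 2.39, 3.14, 3.14, 3.14, 3.14, 3.14].

### API

Orientations are given as a rotation vector (axis times angle).
In Python, from bench import r, grab_frame, camera_params gives the robot as it stands.
- The arm moves only by the tool carry_out, never from a script. Its argument "motion" is text: rows parted by semicolons, each of 5 numbers parted by spaces: the closure, from 0 (fully open) to 1 (shut), then the shift along the tool's x, y, z in mm, then the turn about the tool's z in rad. In form: fingers dx dy dz twist; .... A call has exactly 8 rows; each row shifts and turns the commanded pose from where the row before left it, along the tool's axes as they then stand; what a row does not reach is not made up. A row lasts 1/8 s, in which the tool goes at most 62.5 mm and 10.7 degrees, less where a joint would pass 70% of its speed; a pose out of reach is approached as far as the arm can. A call with a gripper value outside its range is refused whole. The fingers move at their own pace and stop on an object; "newtons" is the grip in N (left out, the last holds). Time passes only in rows, so rows that do not move let the fingers close, or fill a call up. It gives the time, the measured TCP pose, the force and the opening at its end, in the units of the state.
- r.get_obs(): the state, without advancing time (a new reading comes with each control period).
- grab_frame(name): name is "scene" or "top" or "wrist"; returns the picture (480x640x3 uint8, red, green, blue); there is no depth.
- camera_params(name): a dict with "fx", "fy", "cx", "cy" (pixels), "k1" (the pictures are not rectified: a ray, as slopes to the right and down, at radius r is drawn at 1 + k1 r^2 times it, then the intrinsics apply), "eye" and "attitude" of the camera in the world. Camera axes: x right, y down, z forward; pixel columns grow to the right and rows downward; lengths in m; the calibration is good to about 2 mm. A picture is of the moment at which its call begins: read the wrist's pose just before it. camera_params takes no time and is no camera call; for the wrist camera it gives the pose at the moment of the call.
- r.hand_in(): hands the job in, once; it reports no verdict.
The state is a dict: "clock": time; "joints": joint angles; "qvel": joint speeds; "tau": joint torques, N m; "tcp_pos": TCP position; "orientation": TCP orientation; "contact_force": force on the tool from outside, world axes, zero at the start; "moment": the same for the moment, N m; "grip_width": finger opening in m.
Only numpy, scipy, OpenCV 4.12 (cv2) and the standard library are available. Lean on these libraries where they do the work, as an engineer would, in place of code of your own. Each camera call takes 0.05 s, during which the arm holds its last target.

### The job

Make the marking press safe by pressing its mushroom stop down until it latches. With the stop still latched, press down on top of the flat sole plate and slide it, without lifting it off the bed, out from under the press head until it lies against the stop strip at the robot's end of the bed. Then turn the mushroom head clockwise to reset it so that it springs fully up again, let go, and leave the other things on the bench where they are.

Things in the scene. Friction and masses are not known exactly. Their poses are not given: they have to be found in the camera images.
- press: Grey bench marking press, fixed, placed differently each time. Origin: centre of its bed's underside, on the bench; x along the bed away from the robot's end, y to the left, z up. Bed 340 x 150 mm, its flat top 20 mm above the bench. A side rail along each long edge, 6 mm high above the bed top, inner faces at y = -58 and +58 mm.
- stop_strip (a point): Middle of the inner face of the stop strip that crosses the bed's end nearest the robot, at bed-top height (press x = -160 mm); axes as the press. The strip is 10 mm thick and stands 6 mm above the bed top.
- press_head (a point): Middle of the lower edge of the press head's face that looks to the robot (press x = +20 mm, 57 mm above the bench); axes as the press. The head bridges the bed from there to 120 mm further back, 212 mm wide with its posts, top 115 mm above the bench; 70 mm behind this face a 54 mm thick cylinder stands on it, to 200 mm above the bench.
- plate_mid (a point): Centre (half-way up) of the loose flat aluminium sole plate, 170 (x) x 110 (y) x 8 mm, 0.3 to 0.6 kg, axes along the press's. It lies on the bed between the rails, 3 mm play each side, top 28 mm above the bench, its rear under the head at the start, its front 55 to 95 mm in the open. Slides easily on the oiled bed (friction 0.2; fingertips on it about 0.9; a press of 10 N draws it). Against the strip, its centre is at press x = -75 mm. Too wide to grip.
- stop_box: Grey square box of the mushroom stop, 100 x 100 mm, 70 mm high, fixed to the bench to the left or right of the press. Origin: centre of its underside; z up.
- stop_head (a point): Centre (half-way up) of the round mushroom head on the stop box, on its axis: 56 mm diameter, 24 mm high, flat top with rounded rim. Its centre is 98 mm above the bench (underside 16 mm above the box) when up and about 89 mm above the bench (underside 7 mm above the box) when latched. Its frame turns with the head.
- stop (a joint): How far the mushroom head is pressed down, m: 0 up, 0.010 at the bottom of its travel. Pressing takes about 4 N; it latches at 0.009 and stays there when let go.
- stop_turn (a joint): Turn of the mushroom head, rad, growing clockwise seen from above: 0 at rest, 0.9 at its end stop. A light spring (under 0.1 N m) turns it back. When latched, a turn of more than about 0.5 rad frees the latch and the head springs up 9 mm, at the latest when it is let go.
- tub: Bystander: open white plastic tub, 90 mm diameter at the rim, 95 mm high, on the other side of the press from the stop box. Origin under its centre.
- pad: Bystander: black round sanding pad lying flat, 124 mm diameter, 14 mm thick. Origin under its centre.
- motor_cap: Bystander: round stepped plastic motor cap, 96 mm diameter at the foot, 72 mm high. Origin under its centre.
- screwdriver: Bystander: screwdriver lying near the robot, 200 mm long (x), 26 mm thick.
- wrench: Bystander: wrench lying near the robot, 180 mm long (x), under 20 mm thick.
- bottle: Bystander: plastic bottle standing, 68 mm diameter, 190 mm high. Origin under its centre.
- sander: Bystander: hand sander standing on its round pad, about 240 mm long (x), 82 mm high.
Not all that is in view belongs to the job. There is more than one size of the part that bears plate_mid; the job needs the middle-sized. Leave any turquoise look-alike of the stop_box alone.

How it is judged:
On the way, in this order (a step that is already met when the one before it is completed fails the run):
1. the mushroom stop is latched down (value of joint stop above 0.0075 m), for 0.3 s.
2. with the stop still latched, the sole plate has been drawn along the bed to the stop strip (value of joint stop above 0.0075 m and x of plate_mid in the frame of press between -0.083 and -0.069 m and y of plate_mid in the frame of press between -0.006 and 0.006 m and z of plate_mid in the frame of press below 0.028 m and angle between plate_mid's own z axis and vertical below 0.05 rad), for 0.2 s.
At the end, for the whole second after the job is handed in: The mushroom head is fully up again (within 1.5 mm) and turned back to rest (within 0.1 rad); the sole plate lies at rest flat on the bed between the rails, its edge within 6 mm of the stop strip (value of joint stop below 0.0015 m and value of joint stop_turn below 0.1 rad and x of plate_mid in the frame of press between -0.083 and -0.069 m and y of plate_mid in the frame of press between -0.006 and 0.006 m and z of plate_mid in the frame of press below 0.028 m and angle between plate_mid's own z axis and vertical below 0.05 rad and linear speed of sole_plate below 0.02 m/s); the robot touches nothing.
It fails at once if the sole plate is lifted off the bed (more than 12 mm) or tipped (z of plate_mid in the frame of press above 0.036 m or angle between plate_mid's own z axis and vertical above 0.2 rad).
It fails at once if another thing on the bench is moved by more than 30 mm or knocked over (distance of any of tub, pad, motor_cap, screwdriver, wrench, bottle, sander from where it was at the start of the episode above 0.03 m or angle between any of tub, bottle, sander's own z axis and vertical above 0.5 rad).
It also fails if it takes over 70 s, if anything falls off the work surface, if the arm or the gripper's body presses on something with over 40 N, if the wrist force passes 120 N, or if a joint passes its speed limit or range.

## Working session

There is one attempt and no reset: what is moved stays moved. The work goes in short steps, Python scripts to look and compute and a tool call to move; the robot and the scene stay as the last step left them, time stands still between calls to the robot, and variables do not carry over. Pictures are saved under pics/ and viewed, and the job is handed in when it is done.

Besides the shell and the picture viewer there is one more tool, called as name(argument=value, ...) on one line, values as JSON. carry_out: Moves the arm, as the interface text tells. Its arguments: {"type":"object","properties":{"motion":{"type":"string"},"newtons":{"type":"number"}},"required":["motion"]}

```bash
ls; mkdir -p pics; python3 - <<'E'
from bench import r, grab_frame, camera_params
import cv2
o=r.get_obs();print(o)
for n in ["scene","top","wrist"]:
    print(n,camera_params(n))
    cv2.imwrite(f"pics/{n}0.png",grab_frame(n)[:,:,::-1])
E
```

```text
pics
{'clock': 0.0, 'joints': array([ 1.13189354,  0.47781142,  0.0223344 ,  1.55647535, -0.01148058,
        1.10929318, -0.08310922]), 'qvel': array([ 0.00127004,  0.00070383,  0.00133359,  0.00151375, -0.00067024,
       -0.00073187,  0.00080788]), 'tau': array([ 1.39835274e-04, -5.96449399e+01,  1.60800699e+00, -2.81195748e+01,
        1.24574071e-02,  9.38304118e-03, -5.84205623e-05]), 'tcp_pos': array([ 0.21901044, -0.63779768,  0.20680798]), 'orientation': array([-3.09693311e+00, -5.17000576e-01,  7.17205835e-04]), 'contact_force': array([0.06510782, 0.35432431, 0.26145431]), 'moment': array([-0.00468211, -0.04298693, -0.00922283]), 'grip_width': 0.08544402072073849}
scene {'fx': 570.1081301103366, 'fy': 570.1081301103366, 'cx': 312.54055744408333, 'cy': 238.12553155842366, 'k1': -0.020815920710295456, 'eye': array([1.55370921, 0.0068115 , 1.45056331]), 'attitude': array([-1.84108378, -1.88198332,  0.61886989])}
top {'fx': 475.46087894895413, 'fy': 475.46087894895413, 'cx': 313.4875171963069, 'cy': 239.60891840657243, 'k1': -0.11868451712310828, 'eye': array([ 0.36083539, -0.0109289 ,  1.2257731 ]), 'attitude': array([-2.1488187 ,  2.13157406, -0.17272505])}
wrist {'fx': 408.9447785513125, 'fy': 408.9447785513125, 'cx': 324.6724344450264, 'cy': 234.9955153775008, 'k1': -0.005986749684020473, 'eye': array([ 0.29570338, -0.61223022,  0.37316758]), 'attitude': array([ 2.33632612, -1.66723774, -0.26956048])}
```

View pics/scene0.png

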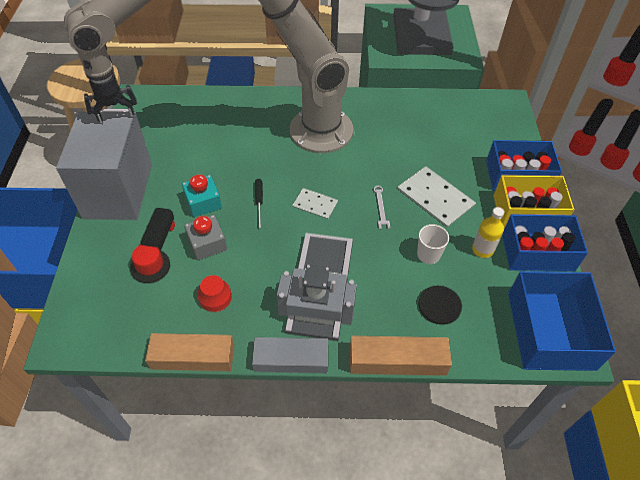

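View pics/top0.png

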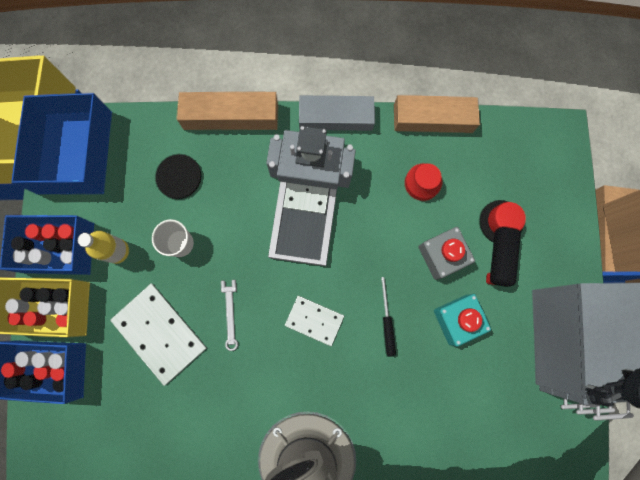

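View pics/wrist0.png

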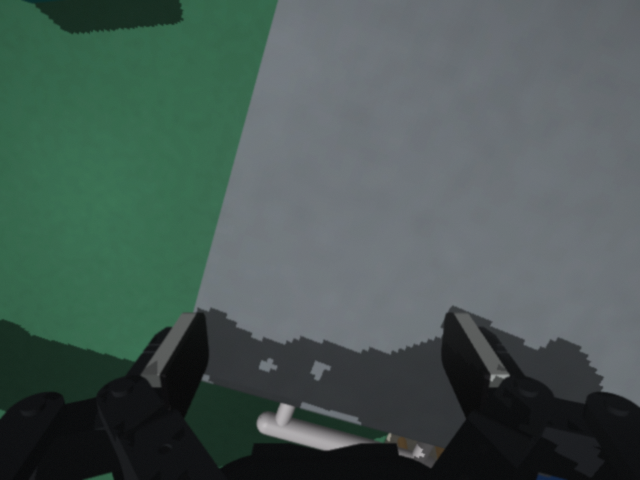

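```bash
cat > h.py <<'E'
import numpy as np, cv2
from scipy.spatial.transform import Rotation as R
from bench import r, grab_frame, camera_params
def ray(c,uv):
    uv=np.atleast_2d(np.array(uv,float)); d=(uv-[c['cx'],c['cy']])/[c['fx'],c['fy']]
    s=d.copy()
    for _ in range(20): s=d/(1+c['k1']*(s**2).sum(1,keepdims=True))
    v=np.c_[s,np.ones(len(s))]@R.from_rotvec(c['attitude']).as_matrix().T
    return v
def onz(c,uv,z):
    v=ray(c,uv); return c['eye']+v*((z-c['eye'][2])/v[:,2])[:,None]
def proj(c,P):
    p=(np.atleast_2d(P)-c['eye'])@R.from_rotvec(c['attitude']).as_matrix()
    s=p[:,:2]/p[:,2:]; s=s*(1+c['k1']*(s**2).sum(1,keepdims=True))
    return s*[c['fx'],c['fy']]+[c['cx'],c['cy']]
E
python3 - <<'E'
from h import *
for n,roi in [("top",(400,200,260,140)),("scene",(170,200,160,130))]:
    im=cv2.imread(f"pics/{n}0.png")
    cv2.imwrite(f"pics/{n}_box.png",cv2.resize(im[roi[1]:roi[1]+90,roi[0]:roi[0]+100],None,fx=6,fy=6,interpolation=cv2.INTER_CUBIC))
im=cv2.imread("pics/top0.png");cv2.imwrite("pics/top_press.png",cv2.resize(im[115:275,255:365],None,fx=3.7,fy=3.7,interpolation=cv2.INTER_CUBIC))
c=camera_params("top")
print(onz(c,[(534,291),(545,386)],0.2),onz(c,[(640,385)],0.3))
E
```

```text
[[ 0.41350994 -0.50203196  0.2       ]
 [ 0.20638918 -0.5191523   0.2       ]] [[ 0.21411077 -0.68072824  0.3       ]]
```

View pics/top_box.png

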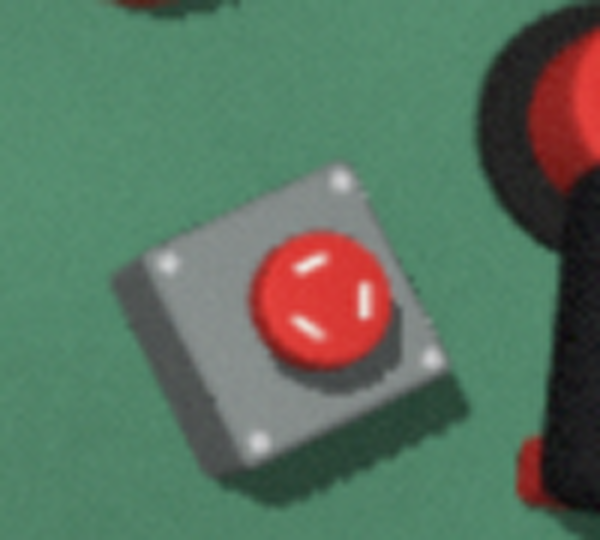

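View pics/scene_box.png

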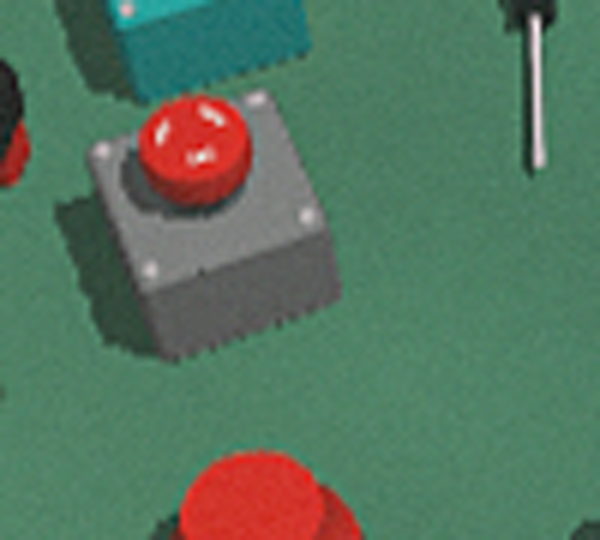

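View pics/top_press.png

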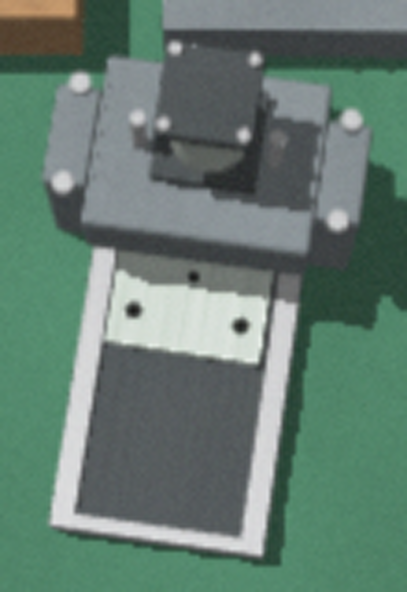

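```bash
python3 - <<'E'
from h import *
T=camera_params("top");S=camera_params("scene")
im=cv2.imread("pics/top0.png")
a=np.array([(167,263),(341,181),(432,358),(259,443)])/6+[400,200]
p=onz(T,a-.4,0.071); print("box top cam",p.mean(0),np.linalg.norm(p[1]-p[0]),np.linalg.norm(p[2]-p[1]))
b=np.array([(102,150),(258,98),(308,216),(151,270)])/6+[170,200]
q=onz(S,b-.4,0.071); print("box scene",q.mean(0),np.linalg.norm(q[1]-q[0]))
d=p[1]-p[0];print("box edge dir",np.degrees(np.arctan2(d[1],d[0])))
for n,c,pt,rad in (("top",T,(321,300),0),("scene",S,(195,135),0)):
    pt=np.array(pt)/6+([400,200] if n=="top" else [170,200])
    print(n,onz(c,pt-.4,.11))
# marks on head
m=np.array([(310,264),(366,300),(308,328)])/6+[400,200]
print("marks",onz(T,m-.4,.11), onz(T,m-.4,.11).mean(0))
f=lambda L:np.array(L)/3.7+[255,115]-.35
c=onz(T,f([(50,525),(263,555),(95,248)]),.026);print("bed",c)
w=c[0]-c[1];print("width",np.linalg.norm(w),"yaw from front",np.degrees(np.arctan2(-w[0],w[1])))
l=c[2]-c[0];print("yaw from rail",np.degrees(np.arctan2(l[1],l[0])))
print("plate front",onz(T,f([(105,338),(258,363)]),.028))
E
```

```text
box top cam [ 0.51847002 -0.35083865  0.071     ] 0.08255281870753144 0.0821022696198531
box scene [ 0.51806747 -0.35052314  0.071     ] 0.08331225879280794
box edge dir -64.83276089131897
top [[ 0.51753603 -0.34799199  0.11      ]]
scene [[ 0.51788113 -0.34935343  0.11      ]]
marks [[ 0.53204522 -0.34404533  0.11      ]
 [ 0.51765913 -0.36640096  0.11      ]
 [ 0.50623132 -0.34227603  0.11      ]] [ 0.51864522 -0.35090744  0.11      ]
bed [[ 0.5078353   0.10144305  0.026     ]
 [ 0.48837318 -0.04502318  0.026     ]
 [ 0.70489283  0.07431695  0.026     ]]
width 0.1477536123056879 yaw from front -7.56900264703575
yaw from rail -7.837833623743698
plate front [[ 0.6393159   0.06586436  0.028     ]
 [ 0.62234983 -0.04098615  0.028     ]]
```

carry_out(motion="0 0 0 -20 0; 0 0 0 -30 0; 0 0 0 -30 0; 0 0 0 -30 0; 0 0 0 -30 0; 0 0 0 -30 0; 0 0 0 -20 0; 0 0 0 0 0")

```text
clock: 1.15
tcp_pos: [0.2195, -0.639, 0.3992]
orientation: [3.096, 0.517, 0.001]
contact_force: [-0.4, -0.1, -0.5]
grip_width: 0.0854
```

```bash
python3 - <<'E'
from h import *
o=r.get_obs();print(o['clock'],o['tcp_pos'],o['joints'],o['contact_force']);M=R.from_rotvec(o['orientation']).as_matrix();print(M.round(3))
T=camera_params("top");
print("turq head",onz(T,(470,320),.11),"sander",onz(T,[(505,218),(505,250),(490,280),(483,220)],.05))
cv2.imwrite("pics/w1.png",grab_frame("wrist")[:,:,::-1])
E
```

```text
1.15 [ 0.21945182 -0.63899484  0.39920532] [ 1.12091186  0.37933294  0.03978229  1.27885377 -0.01479383  1.48081904
 -0.080924  ] [-0.37051112 -0.05301696 -0.51124626]
[[ 0.946  0.325  0.001]
 [ 0.325 -0.946 -0.003]
 [ 0.     0.003 -1.   ]]
turq head [[ 0.35033809 -0.38339271  0.11      ]] sander [[ 0.60911572 -0.50686865  0.05      ]
 [ 0.52580513 -0.50201044  0.05      ]
 [ 0.44927458 -0.45871786  0.05      ]
 [ 0.60311884 -0.44777512  0.05      ]]
```

View pics/w1.png

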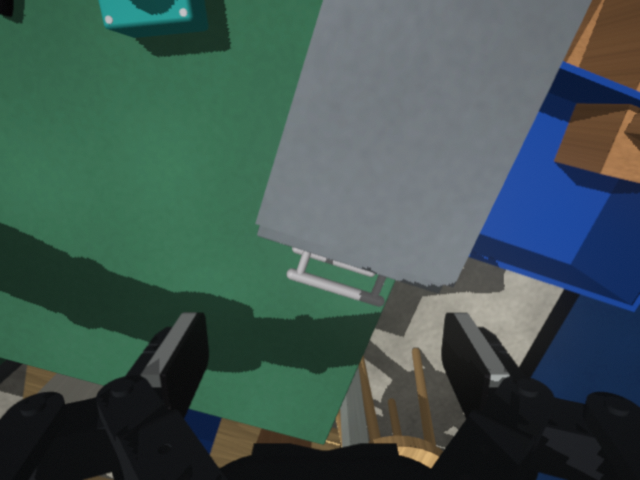

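carry_out(motion="1 30 -14 0 0; 1 50 -23 0 0; 1 60 -28 0 0; 1 60 -28 0 0; 1 60 -28 0 0; 1 60 -28 0 0; 1 36 -17 0 0; 1 20 -10 0 0", newtons=30)

```text
clock: 2.2
tcp_pos: [0.5085, -0.3571, 0.3957]
orientation: [-3.095, -0.523, 0.003]
contact_force: [0.7, -0.2, 0.9]
grip_width: -0.0003
```

carry_out(motion="1 0 0 20 0; 1 0 0 40 0; 1 0 0 50 0; 1 0 0 50 0; 1 0 0 50 0; 1 0 0 30 0; 1 0 0 10 0; 1 0 0 0 0")

```text
clock: 3.2
tcp_pos: [0.5066, -0.3599, 0.1473]
orientation: [-3.098, -0.517, 0.002]
contact_force: [0.2, -0.1, 0.6]
grip_width: 0.0
```

```bash
python3 - <<'E'
from h import *
o=r.get_obs();print(o['clock'],o['tcp_pos'],o['contact_force'])
c=camera_params("wrist");cv2.imwrite("pics/w2.png",grab_frame("wrist")[:,:,::-1])
print(proj(c,[[.5185,-.3507,.11],o['tcp_pos']]))
E
```

```text
3.2 [ 0.50662649 -0.35989711  0.14725191] [ 0.20413402 -0.11868253  0.5805224 ]
[[314.57594138 233.85720021]
 [323.62903092 289.93425495]]
```

View pics/w2.png

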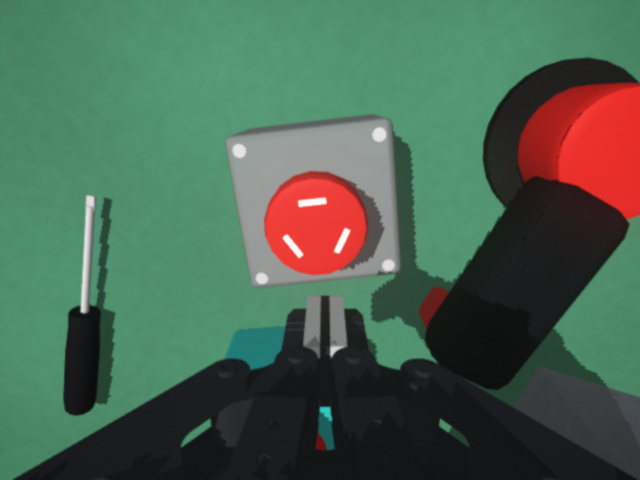

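carry_out(motion="1 8 -3 0 0; 1 7 -2 10 0; 1 0 0 15 0; 1 0 0 10 0; 1 0 0 4 0; 1 0 0 4 0; 1 0 0 3 0; 1 0 0 2 0")

```text
clock: 4.25
tcp_pos: [0.5197, -0.3507, 0.0999]
orientation: [3.099, 0.517, 0.0]
contact_force: [-0.5, -0.8, 0.3]
grip_width: -0.0001
```

carry_out(motion="1 0 0 2 0; 1 0 0 2 0; 1 0 0 0 0; 1 0 0 0 0; 1 0 0 0 0; 1 0 0 0 0; 1 0 0 0 0; 1 0 0 0 0")

```text
clock: 5.25
tcp_pos: [0.5196, -0.3505, 0.0958]
orientation: [3.099, 0.517, 0.0]
contact_force: [-0.9, 0.6, 0.5]
grip_width: 0.0003
```

```bash
python3 - <<'E'
from h import *
o=r.get_obs();print(o['clock'],o['tcp_pos'],o['contact_force'])
w=grab_frame("wrist")[:,:,::-1];s=grab_frame("scene")[:,:,::-1][180:270,150:250]
cv2.imwrite("pics/w3.png",np.hstack([cv2.resize(w,(400,300)),cv2.resize(s,(333,300),interpolation=cv2.INTER_CUBIC)]))
E
```

```text
5.25 [ 0.51959759 -0.35054798  0.09581238] [-0.92020241  0.59742943  0.53700855]
```

View pics/w3.png

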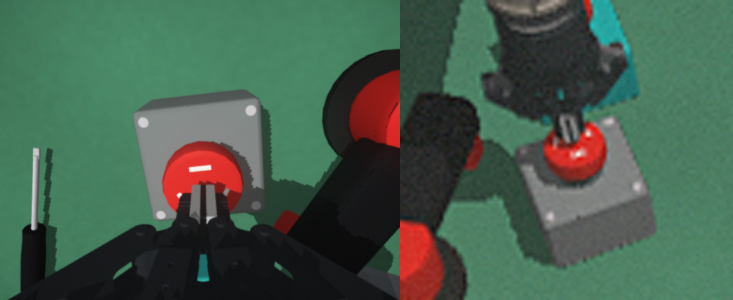

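carry_out(motion="1 0 0 2 0; 1 0 0 0 0; 1 0 0 0 0; 1 0 0 0 0; 1 0 0 0 0; 1 0 0 0 0; 1 0 0 0 0; 1 0 0 0 0")

```text
clock: 6.35
tcp_pos: [0.5196, -0.3505, 0.0938]
orientation: [3.099, 0.517, 0.0]
contact_force: [0.7, -0.0, -0.1]
grip_width: -0.0001
```

carry_out(motion="1 0 0 -10 0; 1 -5 0 -20 0; 1 -15 0 -20 0; 1 0 0 0 0; 1 0 0 0 0; 1 0 0 0 0; 1 0 0 0 0; 1 0 0 0 0")

```text
clock: 7.35
tcp_pos: [0.5007, -0.3568, 0.1434]
orientation: [-3.098, -0.518, 0.001]
contact_force: [-0.6, -1.1, -0.1]
grip_width: -0.0
```

```bash
python3 - <<'E'
from h import *
o=r.get_obs();print(o['clock'],o['tcp_pos'],o['contact_force'])
c=camera_params("wrist");w=grab_frame("wrist")[:,:,::-1]
cv2.imwrite("pics/w4.png",w)
for z in (.11,.101): print(proj(c,[[.5185,-.3507,z]]))
def head(im):
    hsv=cv2.cvtColor(im,cv2.COLOR_BGR2HSV);m=((hsv[...,0]<8)|(hsv[...,0]>172))&(hsv[...,1]>120)&(hsv[...,2]>60)
    return m.astype(np.uint8)
for n in ("w2","w4"):
    m=cv2.imread(f"pics/{n}.png");mm=head(m);k,l,st,ce=cv2.connectedComponentsWithStats(mm)
    print(n,[(st[i].tolist(),ce[i].round(1)) for i in range(1,k) if st[i][4]>800])
E
```

```text
7.35 [ 0.50069246 -0.35680024  0.14337697] [-0.64308789 -1.13635634 -0.11382026]
[[323.79978002 227.64753304]]
[[323.83413825 222.6240649 ]]
w2 [([517, 82, 123, 138, 12239], array([587.8, 142.8])), ([264, 172, 104, 103, 7801], array([315.9, 222.7]))]
w4 [([527, 73, 113, 140, 10830], array([592. , 134.6])), ([272, 164, 107, 106, 8175], array([324.8, 216.5]))]
```

View pics/w4.png

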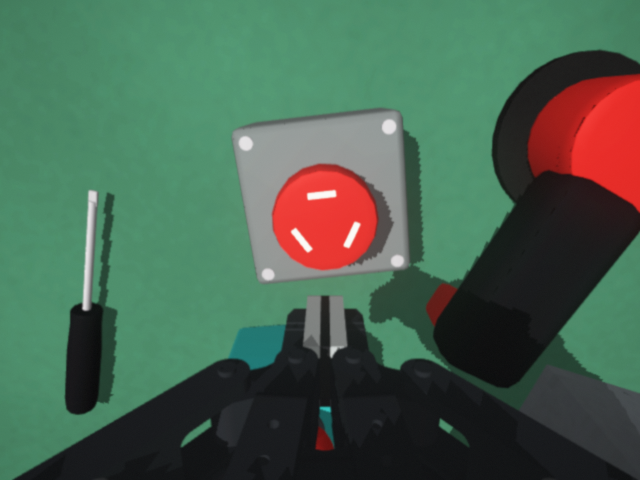

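```bash
python3 - <<'E'
from h import *
w=cv2.imread("pics/w3.png")[:,:400];w=cv2.resize(w,(640,480))
cv2.imwrite("pics/w3b.png",cv2.resize(w[210:330,240:400],None,fx=4.5,fy=4.5))
hsv=cv2.cvtColor(w,cv2.COLOR_BGR2HSV);m=(((hsv[...,0]<8)|(hsv[...,0]>172))&(hsv[...,1]>120)&(hsv[...,2]>60)).astype(np.uint8)
k,l,st,ce=cv2.connectedComponentsWithStats(m);print([(st[i].tolist(),ce[i].round(1)) for i in range(1,k) if st[i][4]>800])
E
```

```text
[([558, 111, 82, 127, 7791], array([604.5, 177.1])), ([260, 226, 130, 114, 8974], array([323.8, 276.1])), ([438, 336, 41, 39, 887], array([457.5, 354.1]))]
```

View pics/w3b.png

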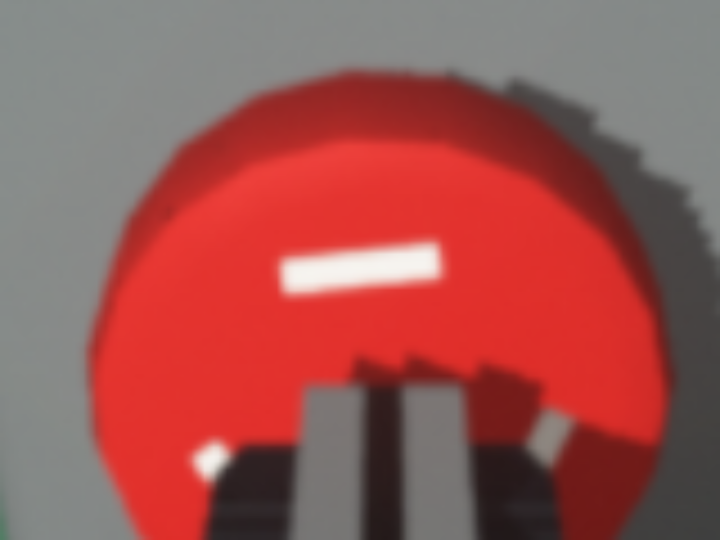

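carry_out(motion="1 10 0 20 0; 1 9 0 20 0; 1 0 0 8 0; 1 0 0 3 0; 1 0 0 0 0; 1 0 0 0 0; 1 0 0 0 0; 1 0 0 0 0")

```text
clock: 8.4
tcp_pos: [0.5187, -0.351, 0.0932]
orientation: [3.098, 0.517, 0.001]
contact_force: [-0.7, 0.4, -0.4]
grip_width: -0.0002
```

carry_out(motion="1 0 0 2 0; 1 0 0 0 0; 1 0 0 0 0; 1 0 0 0 0; 1 0 0 0 0; 1 0 0 0 0; 1 0 0 0 0; 1 0 0 0 0")

```text
clock: 9.4
tcp_pos: [0.5186, -0.3509, 0.0908]
orientation: [3.099, 0.517, -0.0]
contact_force: [-0.1, -0.1, 0.7]
grip_width: 0.0
```

```bash
python3 - <<'E'
from h import *
w=grab_frame("wrist")[:,:,::-1];s=grab_frame("scene")[:,:,::-1][190:260,170:240];t=grab_frame("top")[:,:,::-1][215:285,410:490]
cv2.imwrite("pics/w5.png",np.hstack([cv2.resize(x,(400,400),interpolation=cv2.INTER_CUBIC) for x in (w[190:350,240:400],s)]))
cv2.imwrite("pics/w5t.png",cv2.resize(t,(480,420)))
E
```

```text
(no output)
```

View pics/w5.png

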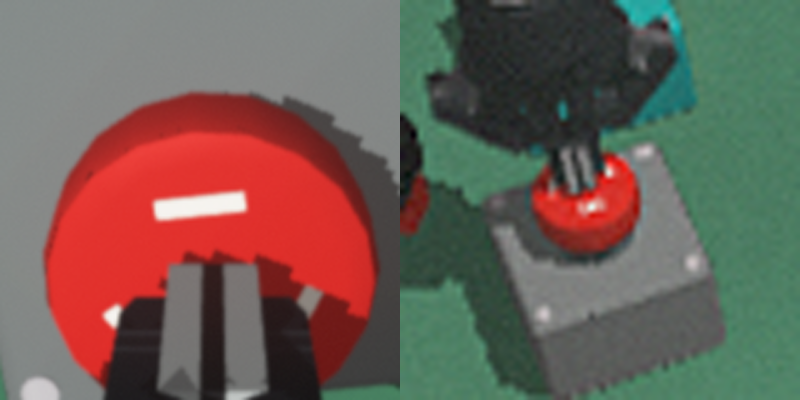

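View pics/w5t.png

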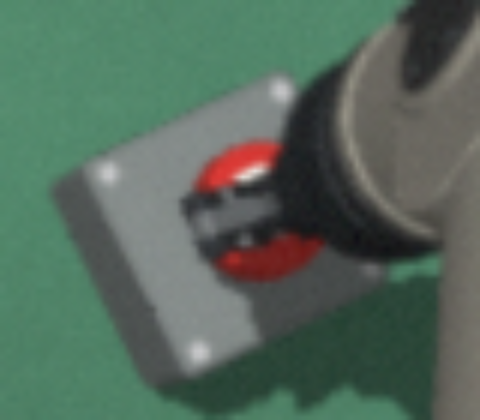

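```bash
python3 - <<'E'
from h import *
T=camera_params("top");S=camera_params("scene");c=camera_params("wrist")
o=r.get_obs();t=o['tcp_pos']
for z in (0,.01,.02,.04): print(z,[proj(k,t+[0,0,z])[0].round(1) for k in (T,S,c)])
print("head",[proj(k,[.5185,-.3507,.11])[0].round(1) for k in (T,S,c)])
print(c['eye']-t, R.from_rotvec(o['orientation']).as_matrix().round(3))
f=grab_frame("wrist")[:,:,::-1];cv2.imwrite("pics/w6.png",cv2.resize(f[190:350,220:420],None,fx=4,fy=4))
E
```

```text
0 [array([451.9, 250.2]), array([202.6, 226.2]), array([323.5, 289.9])]
0.01 [array([453.1, 249.7]), array([202.1, 224.2]), array([323.5, 300.3])]
0.02 [array([454.3, 249.1]), array([201.5, 222.1]), array([323.4, 311.8])]
0.04 [array([456.8, 247.9]), array([200.4, 218. ]), array([323.3, 339.5])]
head [array([454.2, 249.2]), array([201.6, 222.3]), array([323., 311.])]
[0.07655697 0.0258586  0.16626257] [[ 0.946  0.325 -0.   ]
 [ 0.325 -0.946 -0.   ]
 [-0.     0.    -1.   ]]
```

View pics/w6.png

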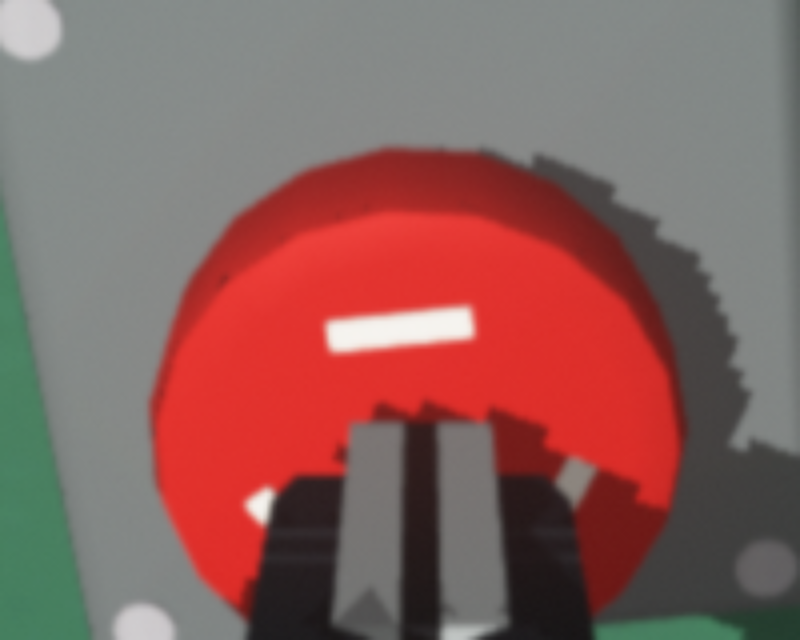

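```bash
python3 - <<'E'
from h import *
c=camera_params("wrist");f=grab_frame("wrist")[:,:,::-1].copy();cv2.imwrite("pics/w7.png",f)
for n,ez in (("w2",.1473+.1663),("w4",.1434+.1663),("w7",.0908+.1663)):
    im=cv2.imread(f"pics/{n}.png").astype(int)
    # sub-pixel: green channel inside head
    sub=im[...,1][170:310,260:390]; 
    big=cv2.resize(sub.astype(np.float32),None,fx=8,fy=8,interpolation=cv2.INTER_CUBIC)
    m=(big>140).astype(np.uint8)
    k,l,st,ce=cv2.connectedComponentsWithStats(m)
    for i in range(1,k):
        if 2000<st[i][4]<25000:
            p=cv2.findContours((l==i).astype(np.uint8),0,1)[0][0];re=cv2.minAreaRect(p);print(n,ez,(ce[i]/8+[260,170]).round(1),np.array(re[1])/8)
E
```

```text
w2 0.3136 [312.2 202.2] [ 7.56643629 28.86318588]
w2 0.3136 [342.1 240.8] [ 7.20316935 27.21698189]
w2 0.3136 [293.  246.2] [27.52779198  7.14267349]
w4 0.3097 [321.6 195. ] [ 7.61841488 29.42827988]
w4 0.3097 [352.  234.8] [ 7.29530525 28.01587296]
w4 0.3097 [301.5 240.2] [28.03319168  7.22303724]
w7 0.2571 [320.  272.3] [ 8.5645237  37.03878784]
```

carry_out(motion="1 0 0 1 0; 1 0 0 1 0; 1 0 0 0 0; 1 0 0 0 0; 1 0 0 0 0; 1 0 0 0 0; 1 0 0 0 0; 1 0 0 0 0")

```text
clock: 10.65
tcp_pos: [0.5187, -0.3509, 0.0888]
orientation: [3.099, 0.517, 0.0]
contact_force: [-0.5, -0.6, -0.3]
grip_width: 0.0002
```

```bash
cat >> h.py <<'E'
def marks(f,y0=170,y1=330,x0=250,x1=400,thr=140):
    big=cv2.resize(f[...,1][y0:y1,x0:x1].astype(np.float32),None,fx=8,fy=8,interpolation=cv2.INTER_CUBIC)
    k,l,st,ce=cv2.connectedComponentsWithStats((big>thr).astype(np.uint8))
    for i in range(1,k):
        if 2000<st[i][4]<25000:
            p=cv2.findContours((l==i).astype(np.uint8),0,1)[0][0];re=cv2.minAreaRect(p);print((ce[i]/8+[x0,y0]).round(1),(np.array(re[1])/8).round(2))
E
python3 - <<'E'
from h import *
c=camera_params("wrist");f=grab_frame("wrist")[:,:,::-1].copy();cv2.imwrite("pics/w8.png",f)
print(c['eye'],r.get_obs()['tcp_pos']);marks(f)
cv2.imwrite("pics/w8c.png",cv2.resize(f[190:350,220:420],None,fx=4,fy=4))
E
```

```text
[ 0.59519573 -0.32498499  0.25507611] [ 0.5186249  -0.35088064  0.08878937]
[397.5 177.8] [16.38  6.  ]
[319.9 274.4] [ 8.66 37.36]
[284.6 318.9] [7.69 7.87]
```

View pics/w8c.png

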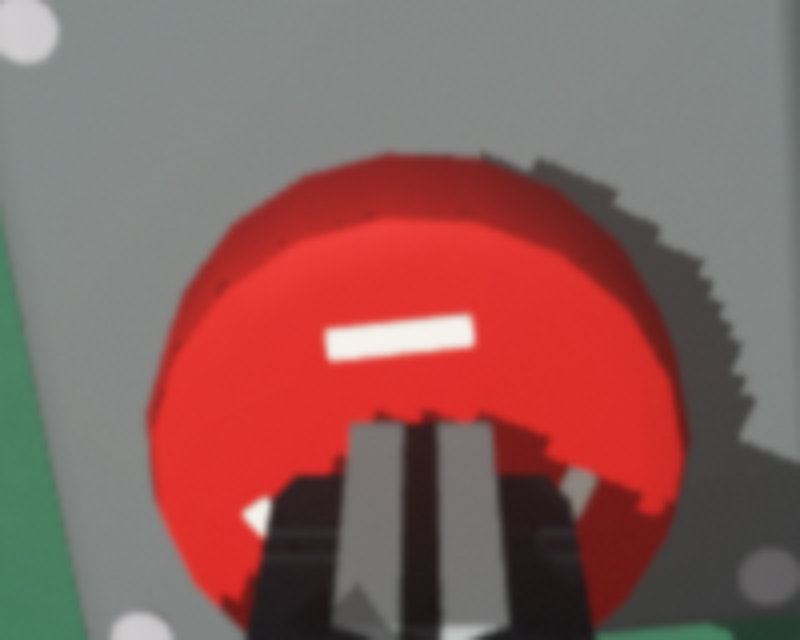

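```bash
python3 - <<'E'
from h import *
c=camera_params("wrist");print(R.from_rotvec(c['attitude']).as_matrix().round(3))
off=c['eye']-r.get_obs()['tcp_pos']
obs={"w2":((.50663,-.35990,.14725),(312.2,202.2)),"w4":((.50069,-.35680,.14338),(321.6,195.0)),"w7":((.5186,-.3509,.0908),(320,272.3)),"w8":((.51862,-.35088,.08879),(319.9,274.4))}
for z in (.09,.095,.1,.105,.11,.115):
    print(z,{k:onz(dict(c,eye=np.array(t)+off),uv,z)[0,:2].round(4).tolist() for k,(t,uv) in obs.items()})
E
```

```text
[[ 0.325 -0.898 -0.296]
 [-0.946 -0.308 -0.102]
 [ 0.001  0.314 -0.95 ]]
0.09 {'w2': [0.5295, -0.3452], 'w4': [0.53, -0.3455], 'w7': [0.5259, -0.3467], 'w8': [0.5258, -0.3467]}
0.095 {'w2': [0.5307, -0.345], 'w4': [0.5311, -0.3452], 'w7': [0.5279, -0.3461], 'w8': [0.5279, -0.3461]}
0.1 {'w2': [0.5319, -0.3447], 'w4': [0.5321, -0.3448], 'w7': [0.53, -0.3454], 'w8': [0.53, -0.3454]}
0.105 {'w2': [0.5331, -0.3445], 'w4': [0.5332, -0.3445], 'w7': [0.5321, -0.3448], 'w8': [0.5321, -0.3448]}
0.11 {'w2': [0.5343, -0.3442], 'w4': [0.5343, -0.3442], 'w7': [0.5342, -0.3441], 'w8': [0.5342, -0.3441]}
0.115 {'w2': [0.5355, -0.344], 'w4': [0.5354, -0.3438], 'w7': [0.5362, -0.3435], 'w8': [0.5363, -0.3434]}
```

```bash
python3 - <<'E'
from h import *
c=camera_params("wrist");o=r.get_obs();t=o['tcp_pos'];X=R.from_rotvec(o['orientation']).as_matrix()[:,0]
for dz in (0,.005,.01,.015,.02,.025): print(dz,proj(c,t+X*.011+[0,0,dz]).round(1))
E
```

```text
0 [[323.6 267.2]]
0.005 [[323.5 271.7]]
0.01 [[323.5 276.5]]
0.015 [[323.5 281.6]]
0.02 [[323.5 287. ]]
0.025 [[323.4 292.6]]
```

carry_out(motion="1 0 0 1 0; 1 0 0 1 0; 1 0 0 1 0; 1 0 0 0 0; 1 0 0 0 0; 1 0 0 0 0; 1 0 0 0 0; 1 0 0 0 0")

```text
clock: 11.7
tcp_pos: [0.5187, -0.3509, 0.0859]
orientation: [3.099, 0.517, 0.0]
contact_force: [-0.8, 0.0, 2.7]
grip_width: 0.0001
```

carry_out(motion="1 0 0 2 0; 1 0 0 2 0; 1 0 0 2 0; 1 0 0 2 0; 1 0 0 1 0; 1 0 0 0 0; 1 0 0 0 0; 1 0 0 0 0")

```text
clock: 12.7
tcp_pos: [0.5187, -0.3509, 0.0768]
orientation: [3.099, 0.517, 0.0]
contact_force: [0.4, -0.4, 3.8]
grip_width: -0.0002
```

carry_out(motion="1 0 0 1 0; 1 0 0 1 0; 1 0 0 0.5 0; 1 0 0 0 0; 1 0 0 0 0; 1 0 0 0 0; 1 0 0 0 0; 1 0 0 0 0")

```text
clock: 13.7
tcp_pos: [0.5194, -0.3513, 0.0764]
orientation: [3.097, 0.517, 0.002]
contact_force: [-3.0, 1.9, 16.8]
grip_width: 0.0002
```

carry_out(motion="1 0 0 -10 0; 1 0 0 -20 0; 1 0 0 -30 0; 1 0 0 -20 0; 1 0 0 0 0; 1 0 0 0 0; 1 0 0 0 0; 1 0 0 0 0")

```text
clock: 14.7
tcp_pos: [0.5182, -0.3506, 0.1534]
orientation: [-3.098, -0.517, 0.002]
contact_force: [0.4, -0.3, -0.2]
grip_width: 0.0001
```

```bash
python3 - <<'E'
from h import *
o=r.get_obs();c=camera_params("wrist");f=grab_frame("wrist")[:,:,::-1].copy();cv2.imwrite("pics/w9.png",f)
print(o['tcp_pos'],o['contact_force'],proj(c,[[.534,-.344,z] for z in (.11,.101)]));marks(f,y0=140)
E
```

```text
[ 0.51819085 -0.35059435  0.15343672] [ 0.42582405 -0.25834196 -0.19698769] [[321.708825   225.14054975]
 [321.82908572 220.4250245 ]]
[269.2 142.9] [11.5  58.25]
[322.4 220.3] [ 6.85 26.56]
[349.5 255.5] [ 6.74 24.94]
[304.2 260.2] [25.13  6.69]
```

carry_out(motion="1 0 0 -20 -0.18; 1 0 0 -30 -0.18; 1 0 0 -30 -0.18; 1 0 0 -20 -0.18; 1 0 0 0 -0.18; 1 0 0 0 -0.18; 1 0 0 0 -0.18; 1 0 0 0 -0.18")

```text
clock: 15.75
tcp_pos: [0.5185, -0.3508, 0.254]
orientation: [-1.981, -2.437, 0.0]
contact_force: [-0.5, -0.7, -1.2]
grip_width: -0.0
```

carry_out(motion="1 0 0 0 -0.18; 1 0 0 0 -0.18; 1 0 0 0 -0.18; 1 0 0 0 -0.18; 1 0 0 0 -0.18; 1 0 0 0 -0.18; 1 0 0 0 -0.156; 1 0 0 0 0")

```text
clock: 16.75
tcp_pos: [0.5184, -0.351, 0.2539]
orientation: [-0.214, -3.134, -0.001]
contact_force: [-0.3, 0.3, 0.2]
grip_width: -0.0001
```

```bash
cat >> h.py <<'E'
def st():
    o=r.get_obs();M=R.from_rotvec(o['orientation']).as_matrix()
    print(round(o['clock'],2),o['tcp_pos'].round(4),o['contact_force'].round(1),"az",np.degrees(np.arctan2(M[1,0],M[0,0])).round(2),"j7",o['joints'][6].round(2));return o,M
PO=np.array([.6666,.0057]);YW=np.radians(-7.7);PX=np.array([np.cos(YW),np.sin(YW)]);PY=np.array([-PX[1],PX[0]])
def to(px,py,o,M):
    P=PO+px*PX+py*PY;d=np.r_[P-o['tcp_pos'][:2],0];print("target",P.round(4),"tool d mm",(M.T@d*1000).round(1))
E
python3 - <<'E'
from h import *
o,M=st();to(-.026,0,o,M)
E
```

```text
16.75 [ 0.5184 -0.351   0.2539] [-0.3  0.3  0.2] az 172.18 j7 1.69
target [0.6408 0.0092] tool d mm [-7.230e+01  3.734e+02  2.000e-01]
```

carry_out(motion="1 -4 25 0 0; 1 -7 50 0 0; 1 -8 57 0 0; 1 -8 57 0 0; 1 -8 57 0 0; 1 -8 57 0 0; 1 -6 45 0 0; 1 -4 25 0 0")

```text
clock: 17.75
tcp_pos: [0.6214, 0.0152, 0.2544]
orientation: [0.212, 3.134, 0.002]
contact_force: [0.1, -0.4, -0.3]
grip_width: -0.0001
```

```bash
python3 - <<'E'
from h import *
o,M=st();to(-.026,0,o,M)
c=camera_params("wrist");f=grab_frame("wrist")[:,:,::-1].copy();cv2.imwrite("pics/p1.png",f)
E
```

```text
17.75 [0.6214 0.0152 0.2544] [ 0.1 -0.4 -0.3] az 172.26 j7 1.04
target [0.6408 0.0092] tool d mm [-20.1  -3.3  -0. ]
```

View pics/p1.png

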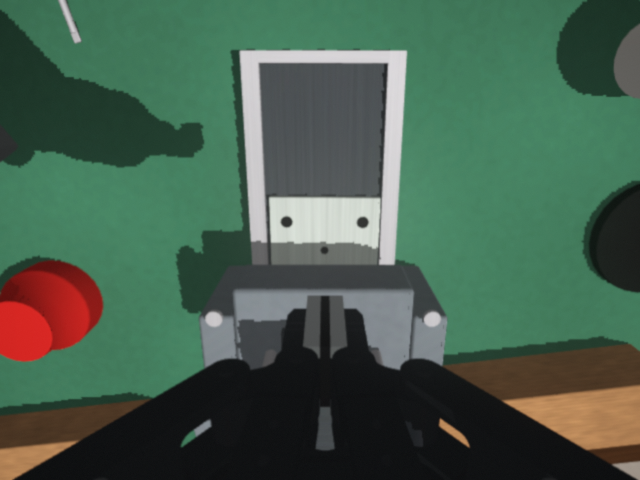

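The wrist picture shows the bed with its front corners at (239,51) and (407,51). The plate's front edge runs from (270,197) to (381,197), and the head's face edge is near row 265.

```bash
python3 - <<'E'
from h import *
o,M=st();c=camera_params("wrist")
b=onz(c,[(239,51),(407,51),(251,264),(397,264)],.026);p=onz(c,[(270,197),(381,197)],.028)
h=onz(c,[(232,265),(415,265)],.057)
for n,P in(("bed",b),("plate",p),("head",h)):
    for q in P:
        d=q[:2]-PO;print(n,q.round(4),"press",(d@PX).round(4),(d@PY).round(4))
w=b[0]-b[1];print(np.degrees(np.arctan2(w[1],w[0])), np.linalg.norm(w))
E
```

```text
17.8 [0.6217 0.0185 0.2545] [0.4 3.5 1.2] az 172.44 j7 1.04
bed [ 0.4916 -0.0404  0.026 ] press -0.1672 -0.0692
bed [0.5111 0.1071 0.026 ] press -0.1677 0.0797
bed [ 0.6932 -0.068   0.026 ] press 0.0362 -0.0694
bed [0.7133 0.0828 0.026 ] press 0.036 0.0826
plate [ 0.6251 -0.0357  0.028 ] press -0.0356 -0.0466
plate [0.6395 0.0723 0.028 ] press -0.0358 0.0624
head [ 0.6799 -0.0787  0.057 ] press 0.0245 -0.0818
head [0.7032 0.0956 0.057 ] press 0.0243 0.094
-97.53000381815747 0.14887515489599704
```

```bash
python3 - <<'E'
from h import *
o,M=st();print(o['qvel'].round(3));to(-.026,.001,o,M)
E
```

```text
17.8 [0.6217 0.0185 0.2545] [0.4 3.5 1.2] az 172.44 j7 1.04
[ 0.039 -0.018  0.001  0.025 -0.018 -0.002  0.069]
target [0.641  0.0102] tool d mm [-20.1  -5.7  -0. ]
```

carry_out(motion="1 0 0 0 0; 1 0 0 0 0; 1 0 0 15 0; 1 0 0 30 0; 1 0 0 30 0; 1 0 0 30 0; 1 0 0 15 0; 1 0 0 0 0")

```text
clock: 18.8
tcp_pos: [0.6205, 0.011, 0.1331]
orientation: [-0.213, -3.132, 0.0]
contact_force: [0.4, 0.1, 0.3]
grip_width: 0.0002
```

```bash
python3 - <<'E'
from h import *
o,M=st();print(o['qvel'].round(3));to(-.026,.001,o,M)
E
```

```text
18.8 [0.6205 0.011  0.1331] [0.4 0.1 0.3] az 172.23 j7 0.96
[-0.001 -0.027 -0.016 -0.034 -0.007  0.012  0.008]
target [0.641  0.0102] tool d mm [-20.4   2.   -0. ]
```

carry_out(motion="1 -8 1 0 0; 1 -8 1 10 0; 1 0 0 25 0; 1 0 0 30 0; 1 0 0 30 0; 1 0 0 15 0; 1 0 0 8 0; 1 0 0 0 0")

```text
clock: 19.8
tcp_pos: [0.6378, 0.0116, 0.0165]
orientation: [0.212, 3.134, 0.0]
contact_force: [1.0, 0.2, -0.1]
grip_width: 0.0001
```

```bash
python3 - <<'E'
from h import *
o,M=st();to(-.030,.001,o,M)
f=grab_frame("wrist")[:,:,::-1];cv2.imwrite("pics/p2.png",f)
cv2.imwrite("pics/p2s.png",cv2.resize(grab_frame("scene")[:,:,::-1][200:350,250:400],None,fx=4,fy=4))
E
```

```text
19.8 [0.6378 0.0116 0.0165] [ 1.   0.2 -0.1] az 172.27 j7 0.88
target [0.637  0.0107] tool d mm [ 0.7 -1.  -0. ]
```

View pics/p2.png

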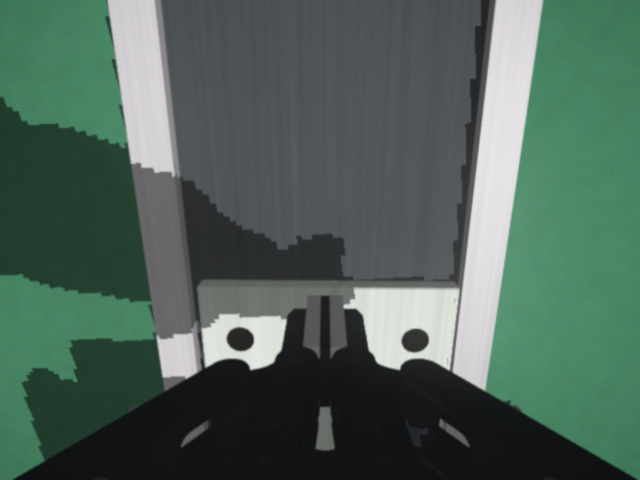

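View pics/p2s.png

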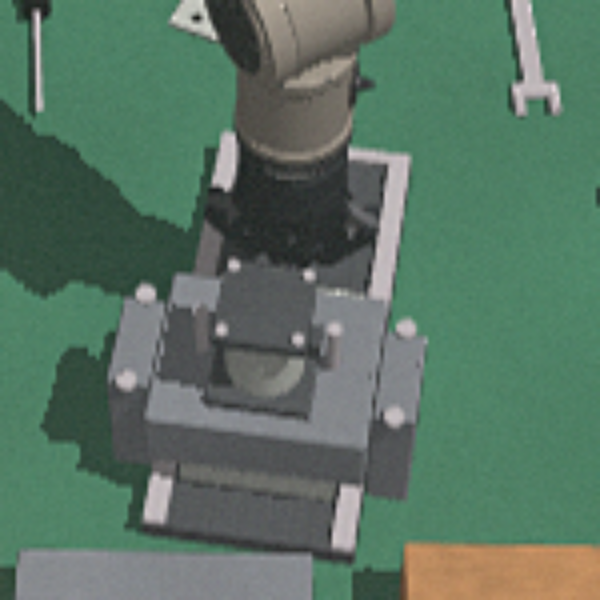

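carry_out(motion="1 0 0 4 0; 1 0 0 3 0; 1 0 0 3 0; 1 0 0 2 0; 1 0 0 1 0; 1 0 0 1 0; 1 0 0 0 0; 1 0 0 0 0")

```text
clock: 20.9
tcp_pos: [0.6389, 0.0121, 0.0046]
orientation: [0.211, 3.132, 0.0]
contact_force: [-3.4, 0.4, 14.4]
grip_width: -0.0
```

carry_out(motion="1 2 0 0 0; 1 5 0 0 0; 1 9 0 0 0; 1 9 0 0 0; 1 9 0 0 0; 1 9 0 0 0; 1 5 0 0 0; 1 2 0 0 0")

```text
clock: 21.9
tcp_pos: [0.5911, 0.0189, 0.0046]
orientation: [0.211, 3.128, 0.002]
contact_force: [1.9, 0.0, 8.8]
grip_width: -0.0001
```

```bash
python3 - <<'E'
from h import *
o,M=st();f=grab_frame("wrist")[:,:,::-1];cv2.imwrite("pics/p3.png",f)
E
```

```text
21.9 [0.5911 0.0189 0.0046] [1.9 0.  8.8] az 172.28 j7 0.82
```

View pics/p3.png

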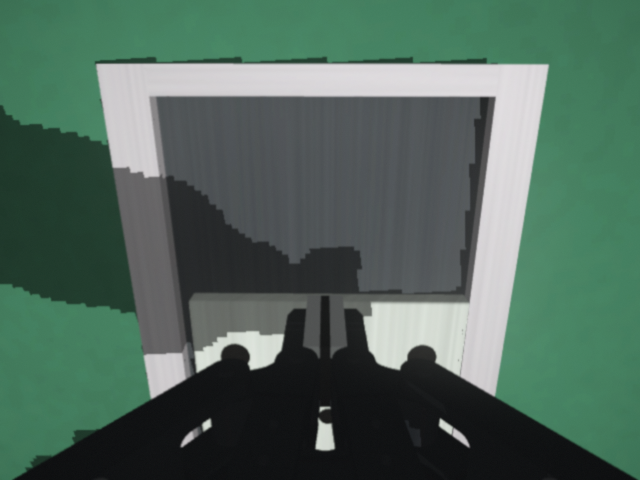

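```bash
python3 - <<'E'
from h import *
o,M=st();c=camera_params("wrist")
f=cv2.imread("pics/p3.png");print([(y,f[y,400].tolist()) for y in range(286,306)][::2],[(y,f[y,400].tolist()) for y in range(90,104,2)])
a=onz(c,[(325,294),(325,300)],.028);b=onz(c,[(325,96)],.026)
for q in (*a,*b): print(((q[:2]-PO)@PX).round(4))
E
```

```text
21.95 [0.5909 0.0189 0.0046] [ 2.2  0.2 11.6] az 172.28 j7 0.82
[(286, [90, 89, 84]), (288, [87, 86, 81]), (290, [57, 57, 53]), (292, [53, 53, 50]), (294, [76, 79, 76]), (296, [91, 96, 93]), (298, [93, 98, 94]), (300, [98, 103, 98]), (302, [151, 157, 151]), (304, [200, 208, 201])] [(90, [216, 213, 216]), (92, [218, 216, 218]), (94, [218, 214, 218]), (96, [163, 159, 160]), (98, [89, 86, 83]), (100, [89, 86, 81]), (102, [88, 85, 81])]
-0.0858
-0.0832
-0.1583
```

carry_out(motion="1 2 0 0.5 0; 1 5 0 0 0; 1 8 0 0 0; 1 9 0 0 0; 1 9 0 0 0; 1 9 0 0 0; 1 5 0 0 0; 1 3 0 0 0")

```text
clock: 22.95
tcp_pos: [0.5427, 0.0259, 0.0046]
orientation: [0.211, 3.126, 0.003]
contact_force: [3.7, 0.3, 14.3]
grip_width: -0.0002
```

carry_out(motion="1 3 0 0 0; 1 4 0 0 0; 1 4 0 0 0; 1 4 0 0 0; 1 4 0 0 0; 1 2 0 0 0; 1 1 0 0 0; 1 0 0 0 0")

```text
clock: 23.95
tcp_pos: [0.5212, 0.0289, 0.0045]
orientation: [0.211, 3.126, 0.003]
contact_force: [2.1, -0.7, 15.5]
grip_width: 0.0004
```

```bash
python3 - <<'E'
from h import *
o,M=st();f=grab_frame("wrist")[:,:,::-1];cv2.imwrite("pics/p4.png",f)
E
```

```text
23.95 [0.5212 0.0289 0.0045] [ 2.1 -0.7 15.5] az 172.28 j7 0.75
```

View pics/p4.png

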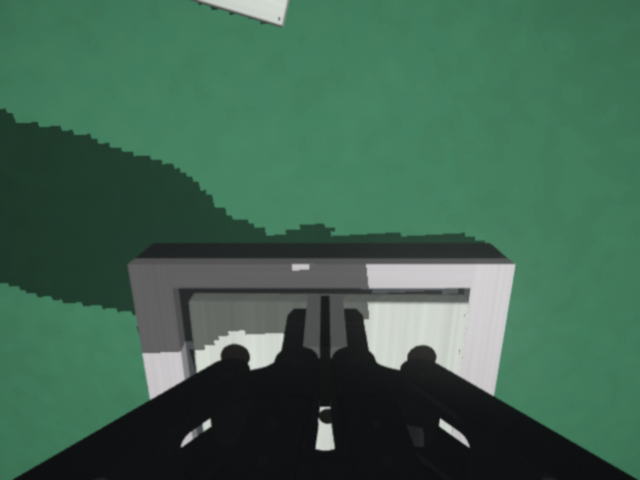

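carry_out(motion="1 1 0 0 0; 1 1 0 0 0; 1 1 0 0 0; 1 1 0 0 0; 1 1 0 0 0; 1 1 0 0 0; 1 1 0 0 0; 1 0 0 0 0")

```text
clock: 25.0
tcp_pos: [0.5158, 0.0296, 0.0046]
orientation: [0.211, 3.124, 0.004]
contact_force: [7.3, -1.4, 11.0]
grip_width: 0.0
```

```bash
python3 - <<'E'
from h import *
o,M=st();f=grab_frame("wrist")[:,:,::-1];cv2.imwrite("pics/p5.png",cv2.resize(f[240:360,120:520],None,fx=2,fy=2))
E
```

```text
25.0 [0.5158 0.0296 0.0046] [ 7.3 -1.4 11. ] az 172.26 j7 0.74
```

View pics/p5.png

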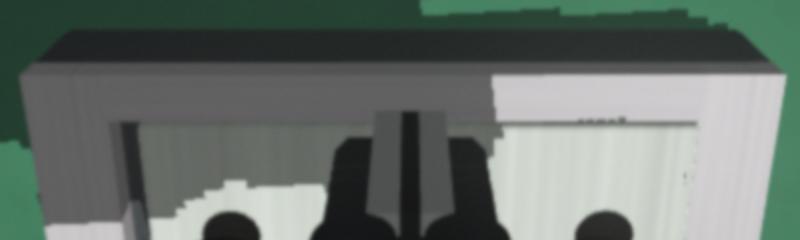

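carry_out(motion="1 0 0 -5 0; 1 0 0 -20 0; 1 0 0 -40 0; 1 0 0 -50 0; 1 0 0 -50 0; 1 0 0 -40 0; 1 0 0 -15 0; 1 0 0 0 0")

```text
clock: 26.05
tcp_pos: [0.5095, 0.0287, 0.2224]
orientation: [0.212, 3.133, -0.001]
contact_force: [0.1, -0.3, -0.7]
grip_width: -0.0002
```

```bash
python3 - <<'E'
from h import *
o,M=st();d=np.array([.519,-.351,.2])-o['tcp_pos'];print((M.T@d*1000).round(1))
c=camera_params("wrist");f=grab_frame("wrist")[:,:,::-1];cv2.imwrite("pics/p6.png",f)
T=grab_frame("top")[:,:,::-1]; cv2.imwrite("pics/p6t.png",cv2.resize(T[200:290,400:500],None,fx=6,fy=6))
E
```

```text
26.05 [0.5095 0.0287 0.2224] [ 0.1 -0.3 -0.7] az 172.27 j7 1.02
[ -60.5 -375.    22.6]
```

View pics/p6.png

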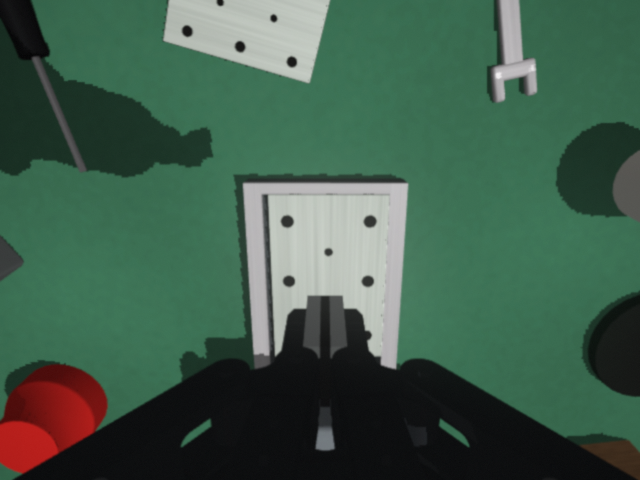

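carry_out(motion="0 -4 -25 0 0; 0 -8 -50 0 0; 0 -9 -57 0 0; 0 -9 -57 0 0; 0 -9 -57 0 0; 0 -9 -57 0 0; 0 -8 -47 0 0; 0 -4 -25 0 0")

```text
clock: 27.15
tcp_pos: [0.5171, -0.3532, 0.2193]
orientation: [-0.216, -3.131, -0.003]
contact_force: [0.0, 0.6, -0.2]
grip_width: 0.0853
```

carry_out(motion="0 0 0 0 0; 0 0 0 15 0; 0 0 0 25 0; 0 0 0 25 0; 0 0 0 15 0; 0 0 0 0 0; 0 0 0 0 0; 0 0 0 0 0")

```text
clock: 28.15
tcp_pos: [0.5193, -0.351, 0.1429]
orientation: [0.211, 3.133, -0.001]
contact_force: [-0.4, 0.5, -0.5]
grip_width: 0.0853
```

```bash
python3 - <<'E'
from h import *
o,M=st();d=np.array([.519,-.351,.049])-o['tcp_pos'];print((M.T@d*1000).round(1))
c=camera_params("wrist");f=grab_frame("wrist")[:,:,::-1].copy();cv2.imwrite("pics/g1.png",f)
marks(f,y0=150,y1=330,x0=250,x1=400)
for z in(.101,.11):print(proj(c,[.519,-.351,z]))
E
```

```text
28.15 [ 0.5193 -0.351   0.1429] [-0.4  0.5 -0.5] az 172.28 j7 1.62
[ 0.5  0.  93.9]
[342.4 235.6] [25.49  6.48]
[300.  260.5] [24.08  6.85]
[342.4 279.2] [ 6.68 26.26]
[[325.27847126 254.10111783]]
[[325.28077155 260.28468887]]
```

View pics/g1.png

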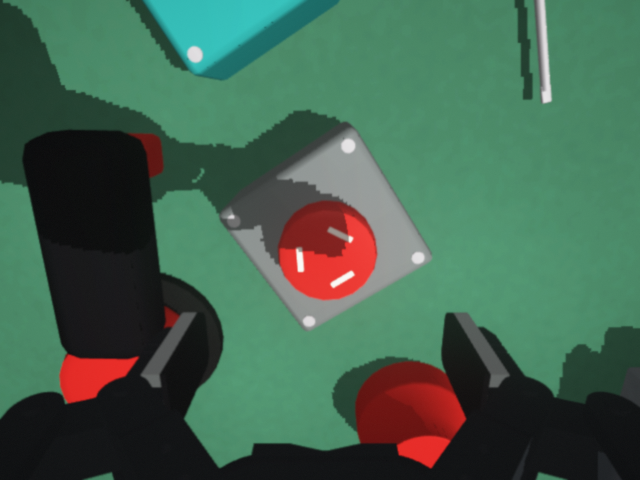

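carry_out(motion="0 -1 0 10 0; 0 0 0 20 0; 0 0 0 25 0; 0 0 0 20 0; 0 0 0 12 0; 0 0 0 6 0; 0 0 0 0 0; 0 0 0 0 0")

```text
clock: 29.2
tcp_pos: [0.5202, -0.3513, 0.0496]
orientation: [0.212, 3.133, -0.001]
contact_force: [-0.7, 0.6, -0.1]
grip_width: 0.0853
```

```bash
python3 - <<'E'
from h import *
o,M=st()
cv2.imwrite("pics/g2.png",grab_frame("wrist")[:,:,::-1])
cv2.imwrite("pics/g2s.png",cv2.resize(grab_frame("scene")[:,:,::-1][160:290,120:280],None,fx=4,fy=4))
E
```

```text
29.2 [ 0.5202 -0.3513  0.0496] [-0.7  0.6 -0.1] az 172.27 j7 1.56
```

View pics/g2.png

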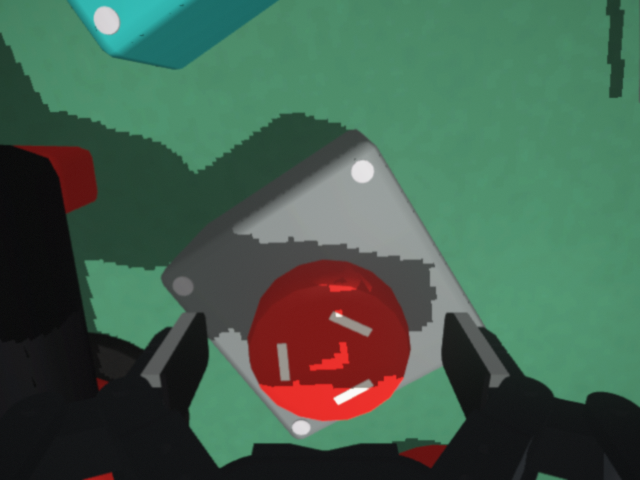

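View pics/g2s.png

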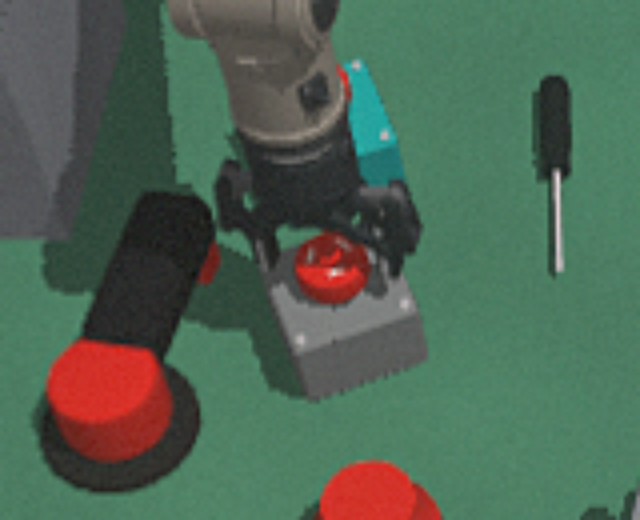

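carry_out(motion="0.2 0 0 0 0; 0.4 0 0 0 0; 0.6 0 0 0 0; 0.8 0 0 0 0; 1 0 0 0 0; 1 0 0 0 0; 1 0 0 0 0; 1 0 0 0 0", newtons=25)

```text
clock: 30.3
tcp_pos: [0.5199, -0.3506, 0.0488]
orientation: [0.211, 3.134, 0.001]
contact_force: [-0.8, 3.6, 2.6]
grip_width: 0.0551
```

```bash
python3 - <<'E'
from h import *
o,M=st()
cv2.imwrite("pics/g3.png",grab_frame("wrist")[:,:,::-1])
E
```

```text
30.3 [ 0.5199 -0.3506  0.0488] [-0.8  3.6  2.6] az 172.29 j7 1.56
```

View pics/g3.png

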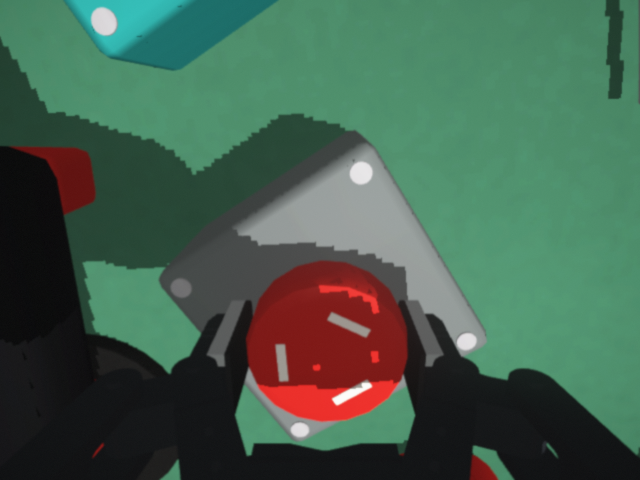

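Gripped at 55 mm. Now turn clockwise 0.75 rad.

carry_out(motion="1 0 0 0 0.08; 1 0 0 0 0.11; 1 0 0 0 0.13; 1 0 0 0 0.13; 1 0 0 0 0.13; 1 0 0 0 0.11; 1 0 0 0 0.06; 1 0 0 0 0")

```text
clock: 31.35
tcp_pos: [0.5199, -0.3504, 0.0488]
orientation: [-1.343, -2.84, -0.001]
contact_force: [0.8, 5.2, 3.7]
grip_width: 0.055
```

```bash
python3 - <<'E'
from h import *
o,M=st();print(o['grip_width'],o['moment'].round(2))
cv2.imwrite("pics/g4.png",grab_frame("wrist")[:,:,::-1])
E
```

```text
31.35 [ 0.5199 -0.3504  0.0488] [0.8 5.2 3.7] az 129.38 j7 0.92
0.0549811400008499 [ 1.07 -0.07  0.04]
```

View pics/g4.png

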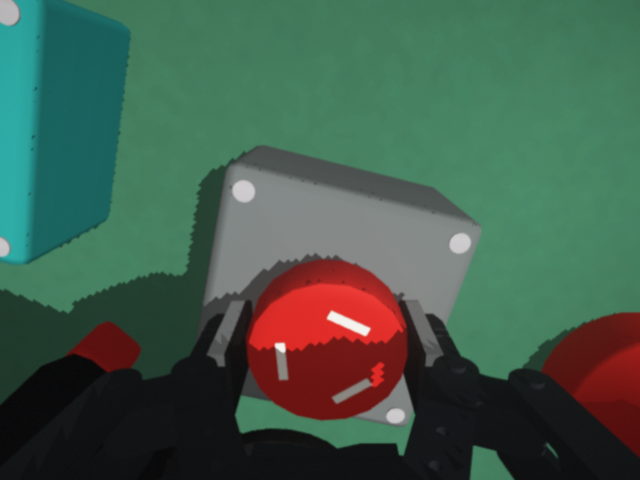

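carry_out(motion="0.3 0 0 0 0; 0 0 0 0 0; 0 0 0 0 0; 0 0 0 0 0; 0 0 0 0 0; 0 0 0 -10 0; 0 0 0 -20 0; 0 0 0 -20 0")

```text
clock: 32.4
tcp_pos: [0.5201, -0.3512, 0.1009]
orientation: [1.344, 2.838, -0.0]
contact_force: [0.5, 0.4, -0.1]
grip_width: 0.0854
```

carry_out(motion="0 0 0 -25 0; 0 0 0 -30 0; 0 0 0 -30 0; 0 0 0 -25 0; 0 0 0 -10 0; 0 0 0 0 0; 0 0 0 0 0; 0 0 0 0 0")

```text
clock: 33.4
tcp_pos: [0.5191, -0.3507, 0.2177]
orientation: [-1.344, -2.837, -0.0]
contact_force: [0.0, 0.4, -0.2]
grip_width: 0.0854
```

```bash
python3 - <<'E'
from h import *
o,M=st();c=camera_params("wrist");f=grab_frame("wrist")[:,:,::-1].copy();cv2.imwrite("pics/g5.png",f)
for P in ([.5342,-.3441],[.5187,-.3667],[.508,-.3425]):print([proj(c,[*P,z])[0].round(1) for z in (.101,.11)])
marks(f,y0=150,y1=330,x0=250,x1=400)
cv2.imwrite("pics/top9.png",grab_frame("top")[:,:,::-1])
E
```

```text
33.4 [ 0.5191 -0.3507  0.2177] [ 0.   0.4 -0.2] az 129.31 j7 1.0
[array([346.7, 223.4]), array([347.4, 227.1])]
[array([310.4, 233.5]), array([309.9, 237.4])]
[array([319.9, 199.2]), array([319.8, 202.2])]
[396.3 152.8] [ 8.38 10.38]
[321.6 202.7] [ 5.79 21.46]
[348.4 227.7] [ 5.61 20.64]
[312.9 237.6] [20.79  5.59]
```

View pics/g5.png

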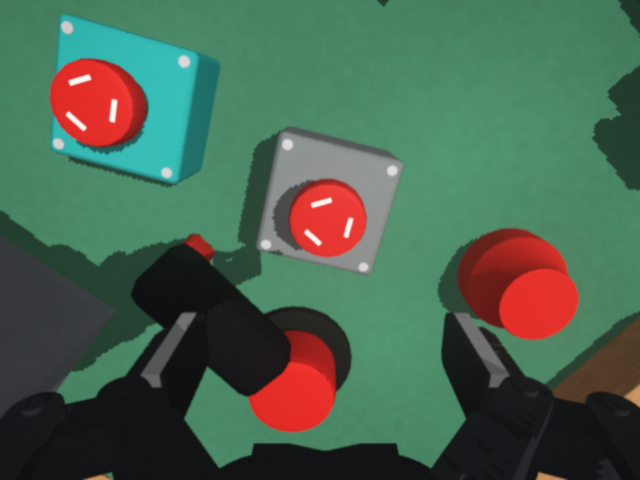

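View pics/top9.png

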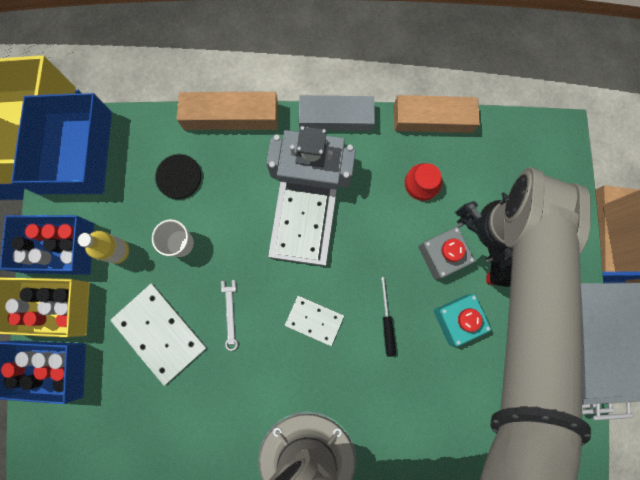

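```bash
python3 - <<'E'
from h import *
print(r.hand_in()); st()
E
```

```text
the job is handed in; nothing more can be done
None
the job is handed in; nothing more can be done
```

I pressed the grey mushroom stop until it latched, drew the sole plate along the bed to the stop strip, then turned the mushroom head 0.75 rad clockwise and released it. I handed the job in at about 33.5 s; the hand-in reports no verdict.

**Last checks before handing in:**
- **Stop:** its marks in the wrist picture were at the up height of 110 mm (1 to 3 px off in columns) and back at their rest angle.
- **Plate:** in the top and wrist pictures it lay against the strip, hard over to one side of its 3 mm play, between the rails. While I pushed, the sideways force rose to 7 N at the strip.
- **Other things on the bench:** none showed movement in the top picture, though the arm hid part of the sander there. The arm stood clear, with its force reading near 0 N.

**What disagreed:**
- **Fingertip height:** the shut fingertips stood about 24 mm behind the reported TCP. My first two presses therefore stopped above the head without touching it, and I misread one picture as pressed before ray-casting the marks showed the head was still up. I went by contact force after that.
- **Latch while sliding:** I measured the latch just before moving to the plate. I did not measure it again during the slide, although the head's marks lay nearer the latched height when I came back to grip it.

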